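# Strip the filter holder after use

## Task

Take the stainless filter holder on the suction stand apart from the top down and set each part, upright as it stood, in its own place for washing: the lid in the square tray, the funnel over the draining peg, the support screen in the round dish, and the base in the block with its stem down the hole. Lower each part fully home rather than dropping it, and leave the beaker where it stands.

Things in the scene. Friction and masses are not known exactly. Their poses are not given: they have to be found in the camera images.
- vacuum_stand: stainless suction stand, fixed: round foot 100 mm across, post 44 mm across and 75 mm high with a hose barb and a black tap at its sides (36 mm up); at the start it carries the whole filter holder on its top, whose middle has a 21 mm bore for the base's stem. Origin: underside, on the post's axis; z up.
- lid: stainless lid, top of the stack: a plug 43 mm across and 5 mm high, above it a disc 52 mm across and 5 mm thick, above that an upright cylindrical black knob 18 mm across and 22 mm tall to grip it by; 32 mm high in all, about 80 g. Origin: centre of the plug's underside; z up. Assembled, the plug sits loosely 5 mm deep in the funnel's mouth.
- funnel: straight stainless funnel tube, second in the stack: open at both ends, 75 mm high, 54 mm outside, bore 46 mm, with a 58 mm wide, 5 mm high foot ring; about 160 g; grip it by the outside of its tube. Origin: centre of its underside; z up.
- support_screen: stainless filter support, third in the stack: disc 60 mm across, 12 mm high (5 to 17 mm above the origin), to grip by its side; below it a plug 42 mm across, 5 mm high; on top a raised plate 41 mm across, 3 mm high, with small dark holes; about 100 g. Origin: centre of the plug's underside; z up. Assembled, the plug is in the base's mouth and the disc rests on the base's top (66 mm across).
- filter_base: stainless base, bottom of the stack: an open cup 66 mm across and 24 mm high (its mouth is 46 mm wide), with two dark grooves round it and a stem 14 mm across that reaches 28 mm below the cup; about 200 g; grip the cup by its outside. Origin: centre of the cup's flat underside, where the stem leaves it; z up.
- lid_tray: shallow square stainless tray, fixed, place of the lid: 80 x 80 mm outside, 74 x 74 mm inside, walls 11 mm high, floor 3 mm thick. Origin: centre of its underside; z up.
- drain_peg: white draining stand, fixed, place of the funnel: round foot 90 mm across and 10 mm high with an upright round-topped peg 22 mm across, whose top is 70 mm above the worktop; the funnel goes down over the peg until it stands on the foot. Origin: centre of its underside; z up.
- screen_dish: shallow round stainless dish, fixed, place of the support screen: 90 mm across, 84 mm inside, wall 10 mm high, floor 3 mm thick. Origin: centre of its underside; z up.
- stem_block: square white block, fixed, place of the base: 85 x 85 mm, 45 mm high, with a 31 mm wide chamfered hole right through its middle for the stem; the cup's underside rests on the block's top. Origin: centre of its underside; z up.
- beaker: loose clear beaker, 72 mm across and 95 mm high, a bystander that must stay where it stands. Origin: centre of its underside; z up.

How it is judged:
By the outcome, as a careful person would: the job done as asked, in the order asked, and still so for the second after the job is handed in, with the robot touching nothing.
It also fails if it takes over 120 s, if anything falls off the work surface, if the arm or the gripper's body presses on something with over 40 N, if the wrist force passes 120 N, or if a joint passes its speed limit or range.

## Robot

A 6-joint arm with a two-finger parallel gripper is mounted at the origin on a cart in front of the work surface, level with it; the furniture and walls round the work are solid. World frame = base frame: x ahead of the robot, y to its left, z up, the work surface at z = 0. Lengths are in m, angles in rad, forces in N, time in s.
With the tool pointing down it reaches from about 0.35 to 0.975 m from the base axis. Payload 4.9 kg.
Tool frame: the origin (TCP) lies on the mounting face of the last link; the fingertips stand 173 mm ahead of it and the grasp point (between the pads) lies 155 mm ahead of it; z points along the fingers, y is the direction in which the jaws open and shut (so a half turn about z gives the same grasp; the last joint's range is limited). The gripper opens to 85 mm and grips with 20 to 120 N. Pads are 22 mm wide; open, the fingers measure 114 mm over their backs; the gripper's body (76 mm by 85 mm) begins 54 mm behind the grasp point. The pads swing forward as they close: fully open they stand 13 mm farther back than shut.
Start: joints at [-1.402, 0.053, 1.613, -0, 1.476, -0.119], TCP at [0.177, -0.599, 0.405] pointing down, gripper open.
Joint ranges: [-3.01, 3.01], [-1.01, 2.22], [0.06, 2.58], [-1.02, 4.17], [0.09, 2.62], [-3.14, 3.14]. Speed limits (rad/s): [2.57, 2.57, 3.14, 3.14, 3.14, 3.14].

## Interface

Orientations are given as a unit quaternion [w, x, y, z].
In Python, from plant import manip gives the robot as it stands.
- The arm moves only by the tool play_rows, never from a script. Its argument "increments" is a list of rows, each an object with "offset": the shift along the tool's x, y, z in mm, a list of three; "twist": the turn about the tool's z in rad; "grip": the opening, from 0 (shut) to 1 (fully open). In form: [{"offset": [dx, dy, dz], "twist": twist, "grip": grip}, ...]. A call has 1 to 5 rows; each row is the pose to reach, as a shift and turn from the pose commanded when the call began, along the tool's axes at that moment; what a row does not reach only later rows make up. A row lasts 1/12 s, in which the tool goes at most 41.7 mm and 7.16 degrees, less where a joint would pass 70% of its speed; a pose out of reach is approached as far as the arm can. A call with a gripper value outside its range is refused whole. The fingers move at their own pace and stop on an object; the grip force is fixed at half the most. Time passes only in rows, so rows that repeat a pose let the fingers close. It gives the time, the measured TCP pose, the force and the opening at its end, in the units of the state.
- manip.state(): the state, without advancing time (a new reading comes with each control period).
- manip.grab_frame(name): name is "scene" or "side" or "wrist"; returns the picture (480x640x3 uint8, blue, green, red); there is no depth.
- manip.get_calibration(name): a dict with "fx", "fy", "cx", "cy" (pixels), "T" (4x4, takes a point from camera to world coordinates). Camera axes: x right, y down, z forward; pixel columns grow to the right and rows downward; lengths in m; the calibration is good to about 2 mm. A picture is of the moment at which its call begins: read the wrist's pose just before it. get_calibration takes no time and is no camera call; for the wrist camera it gives the pose at the moment of the call.
- manip.job_done(): hands the job in, once; it reports no verdict.
Trained networks look in the newest picture that a camera, given by its name, has taken for a name from the list of things; names that differ only in an ending like _2 or _b are one class to them, and where a whole thing is asked for, a point or a joint stands for the part that bears it (a point fixed in the world has none). Each returns a list of dicts, best first, with "p" (0 to 1); they miss things now and then, are a little off and sometimes report something else, mostly with a low value. They report only what shows in the picture. A call takes as long as a camera call.
- manip.boxes_of(query, camera): "xyz" ([x, y, z] in m, in the coordinates of the camera as it stood for that picture, good to about 4 mm: the middle of the surface that is visible of it).
- manip.tip_of(query, camera): "xyz" ([x, y, z] in m, in the coordinates of the camera as it stood for that picture, good to about 4 mm: a listed point, or the origin of a listed thing).
The state is a dict: "time": time; "joint_pos": joint angles; "joint_vel": joint speeds; "joint_efforts": joint torques, N m; "tool_pos": TCP position; "tool_rot": TCP orientation; "contact_force": force on the tool from outside, world axes, zero at the start; "ft_torque": the same for the moment, N m; "gripper_width": opening from 0.0 (shut) to 1.0 (fully open).
Only numpy, scipy, OpenCV 4.12 (cv2) and the standard library are available. Lean on these libraries where they do the work, as an engineer would, in place of code of your own. Each camera call takes 0.05 s, during which the arm holds its last target. There are 200 camera calls.

## Working session

There is one attempt and no reset: what is moved stays moved. The work goes in short steps, Python scripts to look and compute and a tool call to move; the robot and the scene stay as the last step left them, time stands still between calls to the robot, and variables do not carry over. Pictures are saved under pics/ and viewed, about 12 in all and at most 16, crops included, and the job is handed in when it is done.

Besides the shell and the picture viewer there is one more tool, called after "Request:" by a JSON object that holds its "op" and its "data". play_rows: Moves the arm, as the interface text tells. Its arguments: {"type":"object","properties":{"increments":{"type":"array"}},"required":["increments"]}

```bash
mkdir -p pics; ls; cat > h.py <<'E'
import numpy as np, cv2
from plant import manip
from scipy.spatial.transform import Rotation as R
def world(cam,xyz):
    T=np.array(manip.get_calibration(cam)["T"]); return (T@np.r_[xyz,1])[:3]
def proj(cam,P):
    c=manip.get_calibration(cam); T=np.linalg.inv(np.array(c["T"])); q=T@np.r_[P,1]
    return c["fx"]*q[0]/q[2]+c["cx"], c["fy"]*q[1]/q[2]+c["cy"]
def ray_at_z(cam,u,v,z):
    c=manip.get_calibration(cam); T=np.array(c["T"]); d=T[:3,:3]@np.array([(u-c["cx"])/c["fx"],(v-c["cy"])/c["fy"],1]); o=T[:3,3]
    return o+d*(z-o[2])/d[2]
def rot():
    w,x,y,z=manip.state()["tool_rot"]; return R.from_quat([x,y,z,w]).as_matrix()
def to_tool(target):  # mm offset in tool axes from measured TCP to target TCP
    s=manip.state(); return rot().T@(np.array(target)-np.array(s["tool_pos"]))*1000
E
python3 - <<'E'
from h import *
names="vacuum_stand lid funnel support_screen filter_base lid_tray drain_peg screen_dish stem_block beaker".split()
s=manip.state(); print(s); print(rot().round(3))
for c in ["scene","side"]:
    f=manip.grab_frame(c); cv2.imwrite(f"pics/{c}0.png",f)
    print(c,np.array(manip.get_calibration(c)["T"]).round(3).tolist())
    for n in names:
        for k,fn in (("tip",manip.tip_of),("box",manip.boxes_of)):
            r=fn(n,c)[:2]
            print(n,k,[(world(c,d["xyz"]).round(4).tolist(),round(d["p"],2)) for d in r])
E
```

```text
pics
{'time': 0.0, 'joint_pos': array([-1.40200891e+00,  5.33575949e-02,  1.61429021e+00,  3.58752609e-06,
        1.47599614e+00, -1.18991864e-01]), 'joint_vel': array([ 0.0003634 ,  0.00029576, -0.00047386,  0.00067002,  0.00030814,
       -0.00132863]), 'joint_efforts': array([-8.32963306e-04, -3.93686056e+01, -3.70175636e+01, -2.03799304e-04,
        6.88548724e-03,  1.86503655e-05]), 'tool_pos': array([ 0.17735015, -0.59903095,  0.40346446]), 'tool_rot': array([-1.02537372e-03,  9.89665239e-01,  1.43393386e-01, -2.37487132e-05]), 'contact_force': array([-0.25799545, -0.11198251,  0.25045899]), 'ft_torque': array([-0.03849443, -0.01045573, -0.00854673]), 'gripper_width': 1.0017264251362306}
[[ 0.959  0.284 -0.   ]
 [ 0.284 -0.959  0.002]
 [ 0.    -0.002 -1.   ]]
scene [[-0.503, -0.455, 0.735, -0.241], [-0.865, 0.27, -0.424, 0.452], [-0.005, -0.848, -0.529, 0.702], [0.0, 0.0, 0.0, 1.0]]
vacuum_stand tip [([0.6197, -0.0603, 0.0007], 0.77), ([0.6217, -0.0554, 0.1795], 0.49)]
vacuum_stand box [([0.5989, -0.047, 0.013], 0.61)]
lid tip [([0.6193, -0.056, 0.1796], 0.77)]
lid box [([0.60
[... 1341 characters left out ...]
6, 0.097], 0.49)]
support_screen box []
filter_base tip [([0.617, -0.0506, 0.0766], 0.91)]
filter_base box [([0.6118, -0.0797, 0.0928], 0.78)]
lid_tray tip [([0.4463, -0.2991, 0.0014], 0.82)]
lid_tray box [([0.4455, -0.2985, 0.0031], 0.89)]
drain_peg tip [([0.4371, 0.2939, 0.0057], 0.93), ([0.4413, 0.0997, 0.0035], 0.5)]
drain_peg box [([0.4368, 0.2808, 0.014], 0.87)]
screen_dish tip [([0.4413, 0.0994, 0.0041], 0.65)]
screen_dish box [([0.6113, -0.0774, 0.1058], 0.73)]
stem_block tip [([0.4567, -0.0844, -0.0021], 0.68)]
stem_block box [([0.4576, -0.1076, 0.0427], 0.93), ([0.4411, 0.0998, 0.0038], 0.38)]
beaker tip [([0.5957, 0.2566, 0.003], 0.92)]
beaker box [([0.5926, 0.2363, 0.0652], 0.6)]
```

```bash
python3 -c "
import cv2,numpy as np
print(cv2.imread('pics/scene0.png').shape)"
```

```text
(480, 640, 3)
```

View pics/scene0.png

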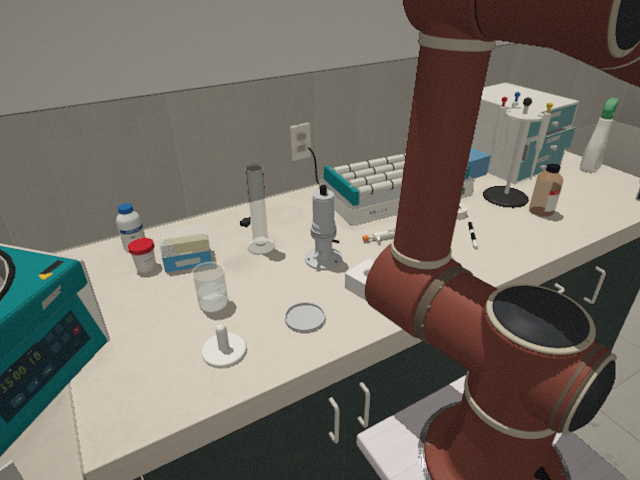

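View pics/side0.png

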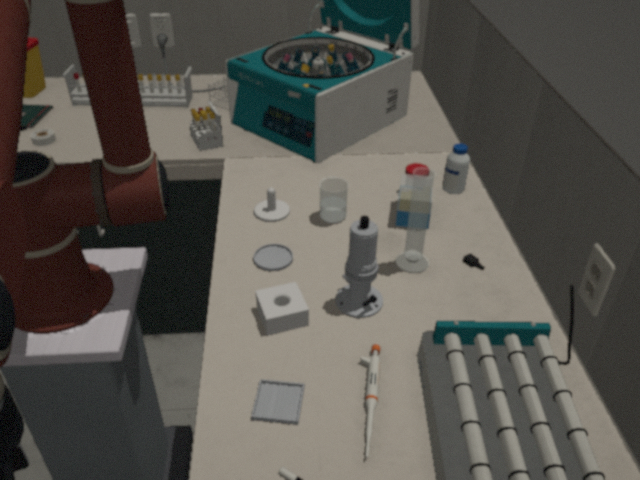

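Pictures 1–2 show the stack at scene px (323,230) and side px (362,265). The dish, peg, block (partly hidden in scene) and tray (side only, px (278,402)) match the network positions. A tall glass cylinder stands behind the stack. I'm moving in for a closer wrist view.

Request:
{"op": "play_rows", "data": {"increments": [{"offset":[32,-22,-3],"twist":0.06,"grip":1},{"offset":[65,-43,-6],"twist":0.12,"grip":1},{"offset":[97,-65,-9],"twist":0.18,"grip":1},{"offset":[130,-86,-12],"twist":0.24,"grip":1},{"offset":[162,-108,-15],"twist":0.288,"grip":1}]}}

```text
time: 2.52
tool_pos: [0.3029, -0.4483, 0.4199]
tool_rot: [0.0, 1.0, -0.002, 0.0]
contact_force: [-0.1, -0.2, -0.5]
gripper_width: 0.996
```

Request:
{"op": "play_rows", "data": {"increments": [{"offset":[25,-30,-3],"twist":0,"grip":1},{"offset":[50,-60,-6],"twist":0,"grip":1},{"offset":[75,-90,-9],"twist":0,"grip":1},{"offset":[100,-120,-12],"twist":0,"grip":1},{"offset":[125,-150,-15],"twist":0,"grip":1}]}}

```text
time: 2.93
tool_pos: [0.4279, -0.298, 0.4352]
tool_rot: [0.0, 1.0, -0.0, 0.0]
contact_force: [0.2, -0.0, 0.1]
gripper_width: 1.004
```

```bash
python3 - <<'E'
from h import *
s=manip.state(); print(s["time"],s["tool_pos"],s["joint_pos"].round(3)); print(rot().round(3))
f=manip.grab_frame("wrist"); cv2.imwrite("pics/w1.png",f)
T=np.array(manip.get_calibration("wrist")["T"]); print(T.round(3).tolist())
for n in ["lid_tray","stem_block","screen_dish","lid"]:
    for k,fn in (("tip",manip.tip_of),("box",manip.boxes_of)):
        print(n,k,[(world("wrist",d["xyz"]).round(4).tolist(),round(d["p"],2)) for d in fn(n,"wrist")[:2]])
print("block hole side", ray_at_z("side",283,300,.045), "cyl foot", ray_at_z("side",412,263,0), ray_at_z("scene",260,246,0))
print("knob side",ray_at_z("side",365,219,.213),"scene",ray_at_z("scene",323,187,.213))
E
```

```text
2.9333 [ 0.42791426 -0.29800035  0.43517555] [-0.751 -0.215  1.814 -0.     1.541  0.82 ]
[[ 1.    -0.     0.001]
 [-0.    -1.    -0.001]
 [ 0.001  0.001 -1.   ]]
[[0.007, -0.953, -0.302, 0.51], [-1.0, -0.007, 0.0, -0.293], [-0.002, 0.302, -0.953, 0.405], [0.0, 0.0, 0.0, 1.0]]
lid_tray tip [([0.4563, -0.2956, -0.0029], 0.89)]
lid_tray box [([0.4577, -0.2972, 0.0018], 0.98)]
stem_block tip [([0.4501, -0.3005, -0.002], 0.55)]
stem_block box [([0.4623, -0.0957, 0.0442], 0.57)]
screen_dish tip []
screen_dish box []
lid tip []
lid box []
block hole side [ 0.46270829 -0.08781622  0.045     ] cyl foot [ 7.55293617e-01  6.45506813e-02 -1.11022302e-16] [0.75991893 0.06523629 0.        ]
knob side [ 0.61958985 -0.05791509  0.213     ] scene [ 0.61295541 -0.04917078  0.213     ]
```

View pics/w1.png

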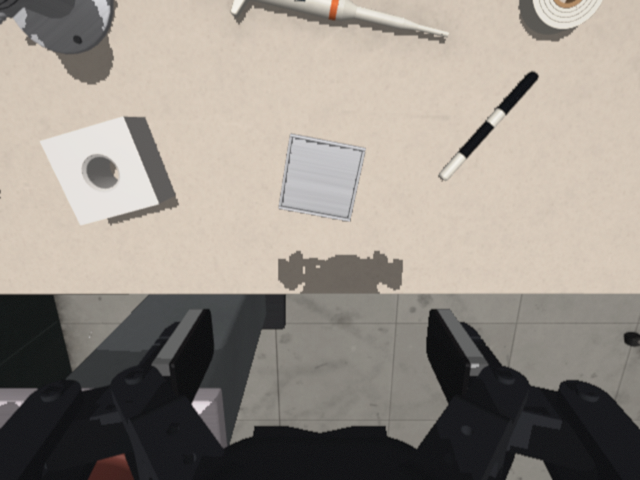

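Picture 3 (wrist) shows the tray centred at px (321,177), the block hole at px (100,172), and the jaws at the bottom. Next I move over the stack.

```bash
python3 - <<'E'
from h import *
print(ray_at_z("wrist",321.5,177.5,.009), ray_at_z("wrist",100.5,172,.045))
f=cv2.imread("pics/w1.png"); g=cv2.cvtColor(f,cv2.COLOR_BGR2GRAY)[130:215,60:140]
m=(g<185).astype(np.uint8)
n,l,st,c=cv2.connectedComponentsWithStats(m); print([(st[i].tolist(),(c[i]+[60,130]).round(1)) for i in range(1,n) if st[i,4]>100])
E
```

```text
[ 0.44824012 -0.30295736  0.009     ] [ 0.45906266 -0.09078125  0.045     ]
[([69, 0, 11, 26, 155], array([135.7, 138.6])), ([22, 24, 36, 35, 917], array([100. , 170.9]))]
```

Request:
{"op": "play_rows", "data": {"increments": [{"offset":[30,-38,-4],"twist":0,"grip":1},{"offset":[60,-76,-8],"twist":0,"grip":1},{"offset":[85,-112,-12],"twist":0,"grip":1},{"offset":[105,-148,-12],"twist":0,"grip":1},{"offset":[120,-180,-12],"twist":0,"grip":1}]}}

```text
time: 3.8
tool_pos: [0.5437, -0.1276, 0.447]
tool_rot: [0.0, 1.0, -0.001, 0.0]
contact_force: [0.5, 0.6, 0.1]
gripper_width: 0.998
```

Request:
{"op": "play_rows", "data": {"increments": [{"offset":[0,-20,0],"twist":0,"grip":1},{"offset":[0,-40,0],"twist":0,"grip":1},{"offset":[0,-60,0],"twist":0,"grip":1},{"offset":[0,-60,0],"twist":0,"grip":1},{"offset":[0,-60,0],"twist":0,"grip":1}]}}

```text
time: 4.22
tool_pos: [0.5429, -0.0682, 0.4465]
tool_rot: [0.0, 1.0, 0.0, -0.0]
contact_force: [0.4, -0.9, -0.2]
gripper_width: 0.997
```

```bash
cat > look.py <<'E'
import sys
from h import *
s=manip.state(); print(s["time"],s["tool_pos"].round(4),s["joint_pos"].round(3),s["gripper_width"])
f=manip.grab_frame("wrist"); cv2.imwrite(f"pics/{sys.argv[1]}.png",f)
for n in sys.argv[2:]:
    for k,fn in (("tip",manip.tip_of),("box",manip.boxes_of)):
        print(n,k,[(world("wrist",d["xyz"]).round(4).tolist(),round(d["p"],2)) for d in fn(n,"wrist")[:2]])
E
python3 look.py w2 lid stem_block screen_dish drain_peg funnel vacuum_stand
```

```text
4.2167 [ 0.5429 -0.0682  0.4465] [-0.261 -0.155  1.744 -0.     1.553  1.31 ] 0.9966887697303636
lid tip [([0.6192, -0.0539, 0.1847], 0.77)]
lid box [([0.6207, -0.0523, 0.1938], 0.82)]
stem_block tip [([0.4611, -0.0869, -0.0047], 0.61)]
stem_block box [([0.4655, -0.0859, 0.0433], 0.91), ([0.45, 0.2752, 0.0066], 0.62)]
screen_dish tip [([0.4413, 0.0982, 0.0016], 0.96), ([0.5936, 0.2544, 0.0005], 0.71)]
screen_dish box [([0.4417, 0.0969, 0.0062], 0.73), ([0.6223, -0.0862, 0.0074], 0.5)]
drain_peg tip [([0.4451, 0.2876, -0.0016], 0.77)]
drain_peg box [([0.4516, 0.2728, 0.0073], 0.89)]
funnel tip []
funnel box [([0.6283, -0.0632, 0.1805], 0.78)]
vacuum_stand tip []
vacuum_stand box [([0.6264, -0.0883, 0.0073], 0.9)]
```

View pics/w2.png

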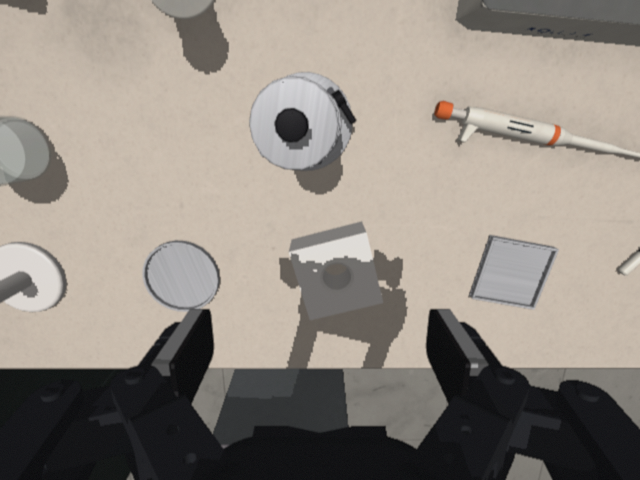

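Picture 4 (wrist) shows the lid disc at px (295,121), the knob top at (292,125), the dish at (182,275), the block hole at (336,275), the tray at (514,271) and the peg foot at about (28,277).

```bash
python3 - <<'E'
from h import *
for n,u,v,z in [("disc",294.5,121,.191),("knob",292,125,.213),("dish",181.5,274.5,.009),("hole",336.5,274.5,.045),("tray",513.5,271,.009),("foot",27,277,.010)]:
    print(n,ray_at_z("wrist",u,v,z).round(4))
# fit circles on lid: project predicted
for x,y in [(.6195,-.054)]:
    print([np.round(proj("wrist",p),1).tolist() for p in [(x,y,.191),(x,y,.213),(x+.026,y,.191),(x,y+.026,.191),(x-.026,y,.191),(x,y-.026,.191)]])
f=cv2.imread("pics/w2.png"); g=cv2.cvtColor(f,cv2.COLOR_BGR2GRAY)
m=(g[90:160,260:330]<70).astype(np.uint8); n,l,st,c=cv2.connectedComponentsWithStats(m); print([(st[i].tolist(),(c[i]+[260,90]).round(1)) for i in range(1,n) if st[i,4]>100])
E
```

```text
disc [ 0.6222 -0.0536  0.191 ]
knob [ 0.6202 -0.0536  0.213 ]
dish [0.4483 0.0958 0.009 ]
hole [ 0.4638 -0.0866  0.045 ]
tray [ 0.453  -0.2982  0.009 ]
foot [0.4455 0.2793 0.01  ]
[[295.4, 125.8], [292.8, 126.4], [294.5, 77.0], [250.4, 125.8], [296.2, 171.2], [340.3, 125.8]]
[([15, 19, 33, 34, 883], array([291.3, 125.2]))]
```

Request:
{"op": "play_rows", "data": {"increments": [{"offset":[27,-5,0],"twist":0,"grip":1},{"offset":[54,-10,0],"twist":0,"grip":1},{"offset":[77,-14.5,10],"twist":0,"grip":0.8},{"offset":[77,-14.5,30],"twist":0,"grip":0.6},{"offset":[77,-14.5,50],"twist":0,"grip":0.6}]}}

```text
time: 5.28
tool_pos: [0.6213, -0.0532, 0.3968]
tool_rot: [0.0, 1.0, 0.0, 0.001]
contact_force: [-0.8, 1.1, -0.5]
gripper_width: 0.614
```

Request:
{"op": "play_rows", "data": {"increments": [{"offset":[0,0,15],"twist":0,"grip":0.6},{"offset":[0,0,29],"twist":0,"grip":0.6},{"offset":[0,0,29],"twist":0,"grip":0.6},{"offset":[0,0,29],"twist":0,"grip":0.6},{"offset":[0,0,29],"twist":0,"grip":0.6}]}}

```text
time: 5.7
tool_pos: [0.6202, -0.0536, 0.3689]
tool_rot: [0.0, 1.0, -0.0, 0.001]
contact_force: [1.1, -0.9, 0.6]
gripper_width: 0.602
```

```bash
python3 look.py w3 lid; python3 - <<'E'
from h import *
f=manip.grab_frame("side"); cv2.imwrite("pics/s3.png",cv2.resize(f[120:330,270:470],None,fx=2.8,fy=2.8))
f=cv2.imread("pics/w3.png"); cv2.imwrite("pics/w3s.png",np.hstack([cv2.resize(f,(640,480)) [:, :]]))
a=cv2.imread("pics/s3.png"); b=cv2.resize(f,(400,300)); a=cv2.resize(a,(400,420)); 
o=np.zeros((420,800,3),np.uint8); o[:,:400]=a; o[:300,400:]=b; cv2.imwrite("pics/c3.png",o)
E
```

```text
5.7 [ 0.6202 -0.0536  0.3689] [-0.206  0.07   1.655 -0.     1.415  1.365] 0.6020064962065247
lid tip [([0.6182, -0.0575, 0.1826], 0.85)]
lid box [([0.6258, -0.0569, 0.1943], 0.61)]
```

View pics/c3.png

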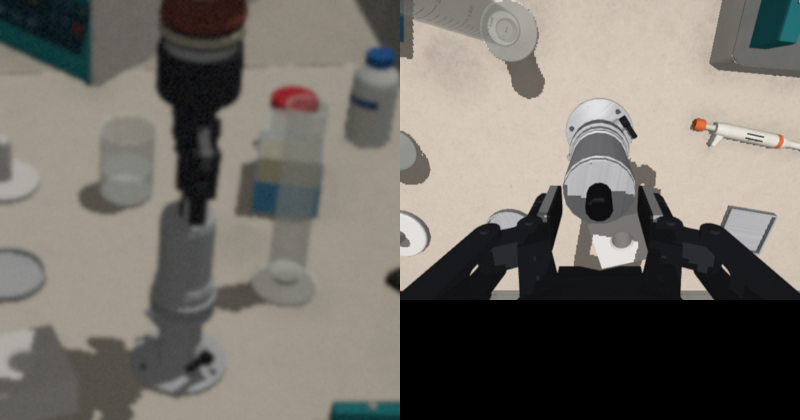

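Picture 5 (side and wrist) shows the knob centred between the jaws with the tips just above the lid disc. Closing and lifting.

Request:
{"op": "play_rows", "data": {"increments": [{"offset":[0,0,0],"twist":0,"grip":0.4},{"offset":[0,0,0],"twist":0,"grip":0.2},{"offset":[0,0,0],"twist":0,"grip":0},{"offset":[0,0,0],"twist":0,"grip":0},{"offset":[0,0,0],"twist":0,"grip":0}]}}

```text
time: 6.32
tool_pos: [0.6202, -0.0535, 0.3682]
tool_rot: [0.0, 1.0, -0.0, 0.0]
contact_force: [-0.3, -0.7, 2.2]
gripper_width: 0.179
```

Request:
{"op": "play_rows", "data": {"increments": [{"offset":[0,0,0],"twist":0,"grip":0},{"offset":[0,0,-3],"twist":0,"grip":0},{"offset":[0,0,-10],"twist":0,"grip":0},{"offset":[0,0,-20],"twist":0,"grip":0},{"offset":[0,0,-40],"twist":0,"grip":0}]}}

```text
time: 6.73
tool_pos: [0.6194, -0.0534, 0.4055]
tool_rot: [-0.001, 1.0, -0.0, -0.003]
contact_force: [0.1, -0.0, -2.2]
gripper_width: 0.185
```

Request:
{"op": "play_rows", "data": {"increments": [{"offset":[-8,12,0],"twist":0,"grip":0},{"offset":[-25,36,0],"twist":0,"grip":0},{"offset":[-45,65,0],"twist":0,"grip":0},{"offset":[-65,94,0],"twist":0,"grip":0},{"offset":[-85,123,0],"twist":0,"grip":0}]}}

```text
time: 7.15
tool_pos: [0.5334, -0.1778, 0.4076]
tool_rot: [0.0, 1.0, 0.0, -0.0]
contact_force: [0.4, -0.5, -1.3]
gripper_width: 0.18
```

Request:
{"op": "play_rows", "data": {"increments": [{"offset":[-20,29,10],"twist":0,"grip":0},{"offset":[-40,58,30],"twist":0,"grip":0},{"offset":[-60,87,60],"twist":0,"grip":0},{"offset":[-77,111,90],"twist":0,"grip":0},{"offset":[-85,122.5,115],"twist":0,"grip":0}]}}

```text
time: 7.57
tool_pos: [0.4476, -0.3013, 0.292]
tool_rot: [0.001, 1.0, -0.001, 0.0]
contact_force: [0.3, -0.9, -0.9]
gripper_width: 0.185
```

Request:
{"op": "play_rows", "data": {"increments": [{"offset":[0,0,20],"twist":0,"grip":0},{"offset":[0,0,40],"twist":0,"grip":0},{"offset":[0,0,55],"twist":0,"grip":0},{"offset":[0,0,60],"twist":0,"grip":0},{"offset":[0,0,60],"twist":0,"grip":0}]}}

```text
time: 7.98
tool_pos: [0.4489, -0.2987, 0.2309]
tool_rot: [-0.001, 1.0, -0.0, -0.001]
contact_force: [-0.5, 0.2, -0.9]
gripper_width: 0.184
```

```bash
python3 look.py w4 lid lid_tray; python3 - <<'E'
from h import *
for c in ["side"]:
    f=manip.grab_frame(c)
    for n in ["lid","lid_tray"]: print(n,[(world(c,d["xyz"]).round(4).tolist(),round(d["p"],2)) for d in manip.tip_of(n,c)[:2]])
a=cv2.resize(f[290:450,200:360],(400,400)); b=cv2.resize(cv2.imread("pics/w4.png"),(400,300))
o=np.zeros((400,800,3),np.uint8); o[:,:400]=a; o[:300,400:]=b; cv2.imwrite("pics/c4.png",o)
E
```

```text
7.9833 [ 0.4489 -0.2987  0.2309] [-0.725  0.026  1.948 -0.     1.171  0.846] 0.18378936450717723
lid tip [([0.4503, -0.3019, 0.0491], 0.89)]
lid box [([0.4579, -0.3004, 0.0589], 0.8)]
lid_tray tip [([0.455, -0.3002, 0.0016], 0.95)]
lid_tray box [([0.4714, -0.2979, 0.0065], 0.91)]
lid [([0.4485, -0.2973, 0.0473], 0.64)]
lid_tray [([0.4508, -0.2993, -0.0003], 0.78)]
```

View pics/c4.png

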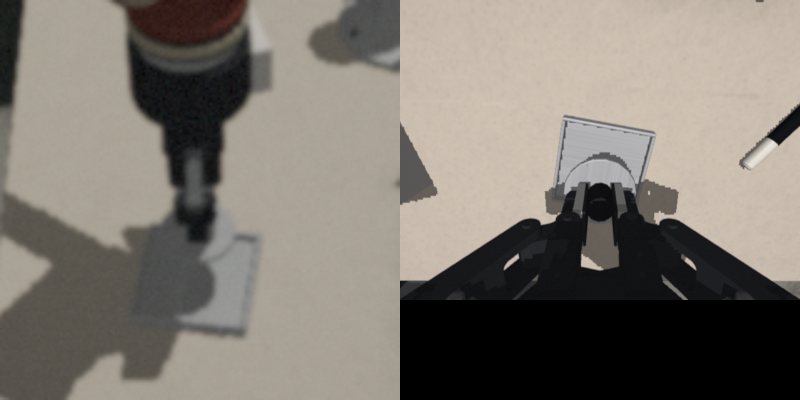

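Picture 6 shows the lid held upright above the tray, which sits within 2–3 mm of centre. Lowering in small steps to contact.

Request:
{"op": "play_rows", "data": {"increments": [{"offset":[2,0,12],"twist":0,"grip":0},{"offset":[2,0,24],"twist":0,"grip":0},{"offset":[2,0,34],"twist":0,"grip":0},{"offset":[2,0,38],"twist":0,"grip":0},{"offset":[2,0,38],"twist":0,"grip":0}]}}

```text
time: 8.8
tool_pos: [0.4511, -0.2982, 0.1919]
tool_rot: [-0.002, 1.0, -0.0, -0.002]
contact_force: [-0.3, -0.1, -1.5]
gripper_width: 0.181
```

Request:
{"op": "play_rows", "data": {"increments": [{"offset":[0,0,1],"twist":0,"grip":0},{"offset":[0,0,2],"twist":0,"grip":0},{"offset":[0,0,2],"twist":0,"grip":0},{"offset":[0,0,2],"twist":0,"grip":0}]}}

```text
time: 9.13
tool_pos: [0.4522, -0.2991, 0.1931]
tool_rot: [0.0, 1.0, -0.0, 0.0]
contact_force: [0.4, -0.8, -0.6]
gripper_width: 0.181
```

Request:
{"op": "play_rows", "data": {"increments": [{"offset":[0,0,0.5],"twist":0,"grip":0},{"offset":[0,0,1],"twist":0,"grip":0},{"offset":[0,0,1],"twist":0,"grip":0}]}}

```text
time: 9.38
tool_pos: [0.452, -0.299, 0.1918]
tool_rot: [0.0, 1.0, -0.0, 0.0]
contact_force: [0.5, -0.3, -0.9]
gripper_width: 0.179
```

Request:
{"op": "play_rows", "data": {"increments": [{"offset":[0,0,0.5],"twist":0,"grip":0},{"offset":[0,0,1],"twist":0,"grip":0},{"offset":[0,0,1],"twist":0,"grip":0}]}}

```text
time: 9.63
tool_pos: [0.4519, -0.2989, 0.1905]
tool_rot: [-0.0, 1.0, -0.0, -0.0]
contact_force: [-0.1, -0.1, -1.0]
gripper_width: 0.184
```

Request:
{"op": "play_rows", "data": {"increments": [{"offset":[0,0,0.5],"twist":0,"grip":0},{"offset":[0,0,1],"twist":0,"grip":0},{"offset":[0,0,1],"twist":0,"grip":0}]}}

```text
time: 9.88
tool_pos: [0.4521, -0.299, 0.1902]
tool_rot: [-0.0, 1.0, -0.0, -0.0]
contact_force: [-2.5, 1.9, 4.7]
gripper_width: 0.183
```

The contact force rose to +4.7 N at TCP z = 0.190, the expected home height. Releasing and going back for the funnel.

Request:
{"op": "play_rows", "data": {"increments": [{"offset":[0,0,-0.5],"twist":0,"grip":0.3},{"offset":[0,0,-0.5],"twist":0,"grip":0.6},{"offset":[0,0,-0.5],"twist":0,"grip":0.8},{"offset":[0,0,-5],"twist":0,"grip":0.8},{"offset":[0,0,-20],"twist":0,"grip":0.8}]}}

```text
time: 10.3
tool_pos: [0.451, -0.2982, 0.2075]
tool_rot: [-0.002, 1.0, -0.0, -0.002]
contact_force: [-0.4, 0.2, -0.5]
gripper_width: 0.8
```

Request:
{"op": "play_rows", "data": {"increments": [{"offset":[0,0,-40],"twist":0,"grip":1},{"offset":[0,0,-80],"twist":0,"grip":1},{"offset":[5,-5,-120],"twist":0,"grip":1},{"offset":[15,-15,-155],"twist":0,"grip":1},{"offset":[28,-35,-185],"twist":0,"grip":1}]}}

```text
time: 10.72
tool_pos: [0.4798, -0.2647, 0.3985]
tool_rot: [0.001, 1.0, -0.001, 0.001]
contact_force: [0.3, -0.6, 1.4]
gripper_width: 0.998
```

Request:
{"op": "play_rows", "data": {"increments": [{"offset":[18,-28,-15],"twist":0,"grip":1},{"offset":[38,-58,-25],"twist":0,"grip":1},{"offset":[58,-88,-25],"twist":0,"grip":1},{"offset":[78,-118,-25],"twist":0,"grip":1},{"offset":[98,-148,-25],"twist":0,"grip":1}]}}

```text
time: 11.13
tool_pos: [0.5786, -0.1144, 0.4205]
tool_rot: [0.0, 1.0, -0.0, 0.001]
contact_force: [1.1, -0.5, -0.2]
gripper_width: 1.0
```

```bash
python3 look.py w5 lid lid_tray funnel stem_block screen_dish; python3 - <<'E'
from h import *
print("to stack", to_tool([.620,-.0537,.319]).round(1))
E
```

```text
11.1333 [ 0.5786 -0.1144  0.4205] [-0.321 -0.04   1.679 -0.     1.5    1.25 ] 1.000010179726453
lid tip [([0.4536, -0.2965, 0.0047], 0.77)]
lid box [([0.4572, -0.2959, 0.0154], 0.56)]
lid_tray tip []
lid_tray box [([0.4687, -0.3161, 0.0009], 0.88)]
funnel tip [([0.6197, -0.0533, 0.1068], 0.74)]
funnel box [([0.6204, -0.0488, 0.1622], 0.71)]
stem_block tip [([0.4596, -0.0863, -0.0058], 0.84), ([0.4511, -0.3005, 0.0076], 0.54)]
stem_block box [([0.4665, -0.0869, 0.0424], 0.95)]
screen_dish tip [([0.4403, 0.0955, 0.0041], 0.58)]
screen_dish box [([0.442, 0.0976, 0.0063], 0.71)]
to stack [ 42.3 -63.2 100.7]
```

View pics/w5.png

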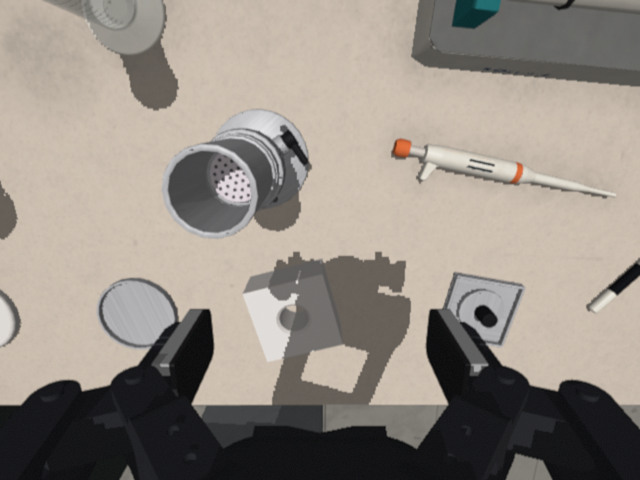

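Picture 7 shows the lid sitting in the tray at px (482,307). The funnel is open with its rim centre at about (212,190), the block hole is at (293,318) and the dish at (139,312).

```bash
python3 - <<'E'
from h import *
for n,u,v,z in [("rim",212,190,.186),("dish",139,312,.009),("hole",293.5,318.5,.045)]:
    print(n,ray_at_z("wrist",u,v,z).round(4))
E
```

```text
rim [ 0.6207 -0.0578  0.186 ]
dish [0.4481 0.0904 0.009 ]
hole [ 0.4601 -0.0897  0.045 ]
```

Request:
{"op": "play_rows", "data": {"increments": [{"offset":[11,-16,0],"twist":0,"grip":1},{"offset":[22,-33,0],"twist":0,"grip":1},{"offset":[33,-50,0],"twist":0,"grip":1},{"offset":[41,-61,10],"twist":0,"grip":1},{"offset":[41,-61,30],"twist":0,"grip":1}]}}

```text
time: 12.1
tool_pos: [0.6206, -0.0537, 0.3922]
tool_rot: [0.0, 1.0, 0.001, 0.003]
contact_force: [0.4, -0.9, 0.9]
gripper_width: 1.001
```

Request:
{"op": "play_rows", "data": {"increments": [{"offset":[0,0,20],"twist":0,"grip":1},{"offset":[0,0,40],"twist":0,"grip":1},{"offset":[0,0,60],"twist":0,"grip":1},{"offset":[0,0,70],"twist":0,"grip":1},{"offset":[0,0,70],"twist":0,"grip":1}]}}

```text
time: 12.52
tool_pos: [0.6178, -0.0551, 0.3155]
tool_rot: [-0.001, 1.0, -0.0, -0.003]
contact_force: [-0.3, -0.9, -0.9]
gripper_width: 0.995
```

```bash
python3 - <<'E'
from h import *
print("to stack", to_tool([.620,-.0537,.319]).round(1), manip.state()["contact_force"])
E
```

```text
to stack [ 2.1 -1.4 -3.5] [-0.34927898 -0.8506361  -0.9005404 ]
```

Request:
{"op": "play_rows", "data": {"increments": [{"offset":[1,0,0],"twist":0,"grip":0.8},{"offset":[1,0,0],"twist":0,"grip":0.7},{"offset":[1,0,0],"twist":0,"grip":0.5},{"offset":[1,0,0],"twist":0,"grip":0.4},{"offset":[1,0,0],"twist":0,"grip":0.4}]}}

```text
time: 12.93
tool_pos: [0.6207, -0.0551, 0.322]
tool_rot: [0.001, 1.0, -0.0, 0.002]
contact_force: [-0.2, 1.0, 5.4]
gripper_width: 0.611
```

Request:
{"op": "play_rows", "data": {"increments": [{"offset":[0,0,0],"twist":0,"grip":0.4},{"offset":[0,0,-2],"twist":0,"grip":0.4},{"offset":[0,0,-5],"twist":0,"grip":0.4},{"offset":[0,0,-15],"twist":0,"grip":0.4},{"offset":[0,0,-40],"twist":0,"grip":0.4}]}}

```text
time: 13.35
tool_pos: [0.6186, -0.0548, 0.3551]
tool_rot: [-0.001, 1.0, -0.0, -0.005]
contact_force: [-1.5, 0.3, -2.0]
gripper_width: 0.616
```

```bash
python3 look.py w6 support_screen filter_base funnel; python3 - <<'E'
from h import *
f=manip.grab_frame("side")
for n in ["funnel","support_screen","drain_peg","filter_base"]: print(n,[(world("side",d["xyz"]).round(4).tolist(),round(d["p"],2)) for d in manip.tip_of(n,"side")[:2]])
a=cv2.resize(f[120:330,270:470],(400,420)); b=cv2.resize(cv2.imread("pics/w6.png"),(400,300))
o=np.zeros((420,800,3),np.uint8); o[:,:400]=a; o[:300,400:]=b; cv2.imwrite("pics/c6.png",o)
E
```

```text
13.35 [ 0.6186 -0.0548  0.3551] [-0.208  0.08   1.668 -0.     1.403  1.363] 0.6164729793926342
support_screen tip [([0.6233, -0.0584, 0.1015], 0.77)]
support_screen box [([0.641, -0.0592, 0.1171], 0.68)]
filter_base tip []
filter_base box [([0.44, -0.117, 0.0451], 0.47)]
funnel tip [([0.6192, -0.0538, 0.1419], 0.58)]
funnel box [([0.6504, -0.0518, 0.1], 0.61), ([0.611, -0.0544, 0.2012], 0.6)]
funnel [([0.6199, -0.052, 0.1459], 0.8)]
support_screen [([0.6197, -0.0525, 0.0963], 0.93), ([0.6232, -0.0552, 0.0026], 0.22)]
drain_peg [([0.4357, 0.2886, 0.0019], 0.57)]
filter_base [([0.6174, -0.0549, 0.0761], 0.69)]
```

View pics/c6.png

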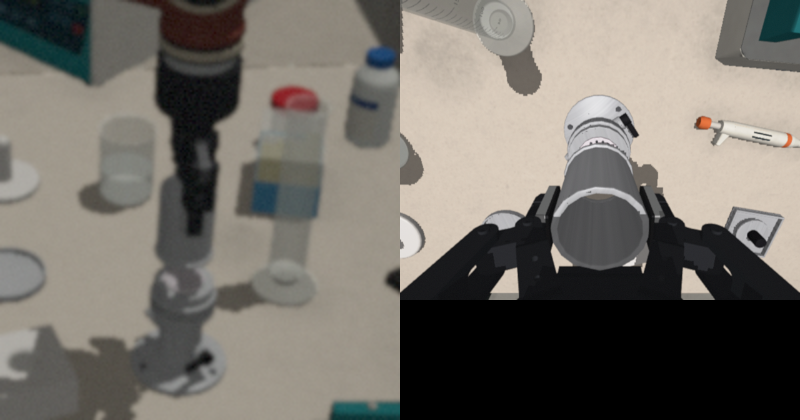

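Picture 8 shows the funnel lifted straight while the screen and base stay on the stand. I'm carrying it to the peg.

Request:
{"op": "play_rows", "data": {"increments": [{"offset":[-3,-5,-12],"twist":0,"grip":0.4},{"offset":[-13,-25,-20],"twist":0,"grip":0.4},{"offset":[-28,-54,-25],"twist":0,"grip":0.4},{"offset":[-43,-83,-25],"twist":0,"grip":0.4},{"offset":[-58,-112,-25],"twist":0,"grip":0.4}]}}

```text
time: 14.37
tool_pos: [0.5614, 0.0581, 0.3865]
tool_rot: [-0.0, 1.0, -0.001, 0.001]
contact_force: [-0.1, 0.5, -2.3]
gripper_width: 0.614
```

Request:
{"op": "play_rows", "data": {"increments": [{"offset":[-15,-29,0],"twist":0,"grip":0.4},{"offset":[-30,-58,0],"twist":0,"grip":0.4},{"offset":[-45,-87,0],"twist":0,"grip":0.4},{"offset":[-60,-116,0],"twist":0,"grip":0.4},{"offset":[-75,-145,0],"twist":0,"grip":0.4}]}}

```text
time: 14.78
tool_pos: [0.4858, 0.2035, 0.3859]
tool_rot: [-0.0, 1.0, -0.0, 0.001]
contact_force: [0.3, 0.1, -0.9]
gripper_width: 0.614
```

Request:
{"op": "play_rows", "data": {"increments": [{"offset":[-15,-29,0],"twist":0,"grip":0.4},{"offset":[-30,-58,0],"twist":0,"grip":0.4},{"offset":[-46,-87,0],"twist":0,"grip":0.4},{"offset":[-46,-87,15],"twist":0,"grip":0.4},{"offset":[-46,-87,40],"twist":0,"grip":0.4}]}}

```text
time: 15.2
tool_pos: [0.4408, 0.2915, 0.3491]
tool_rot: [-0.002, 1.0, 0.002, 0.004]
contact_force: [0.9, -0.2, -1.6]
gripper_width: 0.619
```

```bash
python3 look.py w7 drain_peg funnel beaker; python3 - <<'E'
from h import *
for c in ["side","scene"]:
    f=manip.grab_frame(c); cv2.imwrite(f"pics/{c}7.png",f)
    for n in ["funnel","drain_peg"]: print(c,n,[(world(c,d["xyz"]).round(4).tolist(),round(d["p"],2)) for d in manip.tip_of(n,c)[:2]])
u,v=map(int,proj("side",[.44,.29,.1])); u2,v2=map(int,proj("scene",[.44,.29,.1]))
S=cv2.imread("pics/side7.png"); C=cv2.imread("pics/scene7.png"); print(u,v,u2,v2)
a=cv2.resize(S[max(v-80,0):max(v-80,0)+160,u-80:u+80],(400,400)); b=cv2.resize(C[v2-100:v2+100,u2-100:u2+100],(400,400))
cv2.imwrite("pics/c7.png",np.hstack([a,b]))
E
```

```text
15.2 [0.4408 0.2915 0.3491] [ 0.443 -0.141  1.895  0.     1.379  2.01 ] 0.6188482430572528
drain_peg tip [([0.4421, 0.2809, -0.0096], 0.71)]
drain_peg box [([0.4498, 0.2782, 0.0044], 0.59)]
funnel tip [([0.4424, 0.2874, 0.1306], 0.85)]
funnel box [([0.4359, 0.289, 0.1896], 0.79)]
beaker tip [([0.5917, 0.2508, -0.0031], 0.95)]
beaker box [([0.5772, 0.2539, 0.0366], 0.96)]
side funnel [([0.4377, 0.2915, 0.135], 0.93)]
side drain_peg [([0.6189, -0.055, 0.0779], 0.38), ([0.6186, -0.0527, 0.0951], 0.24)]
scene funnel [([0.4393, 0.2888, 0.1362], 0.71)]
scene drain_peg [([0.4399, 0.2912, -0.0006], 0.82), ([0.6192, -0.0552, 0.0994], 0.49)]
269 176 216 315
```

View pics/c7.png

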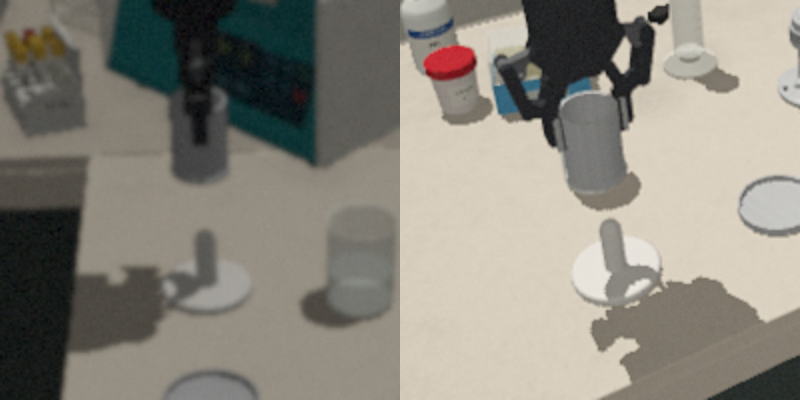

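Picture 9 shows the funnel upright above the peg, which stands at side px (271,190) and scene px (220,326).

```bash
python3 - <<'E'
from h import *
print(ray_at_z("side",271,192,.064),ray_at_z("scene",220.7,328,.064))
print("foot",ray_at_z("side",189+207/2.5,96+283/2.5,.01),ray_at_z("scene",116+216/2,215+270/2,.01))
print("funnel bottom",ray_at_z("side",189+199/2.5,96+172/2.5,.137),ray_at_z("scene",116+197/2,215+180/2,.137))
E
```

```text
[0.44259518 0.27717766 0.064     ] [0.44022407 0.28542893 0.064     ]
foot [0.44261578 0.28204812 0.01      ] [0.43428391 0.28733322 0.01      ]
funnel bottom [0.43968051 0.28250178 0.137     ] [0.42592614 0.29350766 0.137     ]
```

Request:
{"op": "play_rows", "data": {"increments": [{"offset":[1,2.5,20],"twist":0,"grip":0.4},{"offset":[1,2.5,45],"twist":0,"grip":0.4},{"offset":[1,2.5,65],"twist":0,"grip":0.4},{"offset":[1,2.5,80],"twist":0,"grip":0.4},{"offset":[1,2.5,90],"twist":0,"grip":0.4}]}}

```text
time: 16.27
tool_pos: [0.4415, 0.2862, 0.2525]
tool_rot: [0.001, 1.0, -0.0, -0.001]
contact_force: [-0.4, 0.4, -0.9]
gripper_width: 0.616
```

Request:
{"op": "play_rows", "data": {"increments": [{"offset":[0,0,15],"twist":0,"grip":0.4},{"offset":[0,0,26],"twist":0,"grip":0.4},{"offset":[0,0,32],"twist":0,"grip":0.4},{"offset":[0,0,34],"twist":0,"grip":0.4},{"offset":[0,0,34],"twist":0,"grip":0.4}]}}

```text
time: 16.68
tool_pos: [0.4425, 0.2868, 0.2213]
tool_rot: [-0.0, 1.0, -0.0, 0.0]
contact_force: [0.4, -0.2, -1.1]
gripper_width: 0.618
```

Request:
{"op": "play_rows", "data": {"increments": [{"offset":[0,0,1],"twist":0,"grip":0.4},{"offset":[0,0,2],"twist":0,"grip":0.4},{"offset":[0,0,2],"twist":0,"grip":0.4}]}}

```text
time: 16.93
tool_pos: [0.4429, 0.287, 0.2212]
tool_rot: [-0.0, 1.0, -0.0, 0.0]
contact_force: [-5.0, -3.1, 9.9]
gripper_width: 0.615
```

Contact came at z ≈ 0.220 with +10 N, so the funnel is home on the foot. Releasing and moving up.

Request:
{"op": "play_rows", "data": {"increments": [{"offset":[0,0,-1],"twist":0,"grip":0.7},{"offset":[0,0,-1],"twist":0,"grip":0.9},{"offset":[0,0,-1],"twist":0,"grip":1},{"offset":[0,0,-1],"twist":0,"grip":1},{"offset":[0,0,-15],"twist":0,"grip":1}]}}

```text
time: 17.35
tool_pos: [0.4408, 0.2859, 0.2308]
tool_rot: [0.001, 1.0, -0.0, -0.003]
contact_force: [-0.1, -0.5, -0.7]
gripper_width: 1.001
```

Request:
{"op": "play_rows", "data": {"increments": [{"offset":[0,0,-35],"twist":0,"grip":1},{"offset":[0,0,-70],"twist":0,"grip":1},{"offset":[0,5,-105],"twist":0,"grip":1},{"offset":[5,20,-135],"twist":0,"grip":1},{"offset":[15,45,-155],"twist":0,"grip":1}]}}

```text
time: 17.77
tool_pos: [0.4569, 0.2424, 0.3926]
tool_rot: [-0.001, 1.0, 0.001, 0.002]
contact_force: [0.4, 0.4, -0.4]
gripper_width: 1.001
```

Request:
{"op": "play_rows", "data": {"increments": [{"offset":[12,30,-10],"twist":0,"grip":1},{"offset":[25,62,-15],"twist":0,"grip":1},{"offset":[38,94,-15],"twist":0,"grip":1},{"offset":[50,124,-15],"twist":0,"grip":1},{"offset":[60,150,-15],"twist":0,"grip":1}]}}

```text
time: 18.18
tool_pos: [0.5175, 0.0896, 0.4037]
tool_rot: [0.0, 1.0, -0.001, 0.0]
contact_force: [0.1, -0.4, -0.2]
gripper_width: 1.003
```

```bash
python3 look.py w8 funnel drain_peg screen_dish stem_block support_screen filter_base; python3 - <<'E'
from h import *
print("to stack", to_tool([.620,-.0537,.272]).round(1))
E
```

```text
18.1833 [0.5175 0.0896 0.4037] [ 0.03  -0.188  1.844 -0.     1.485  1.602] 1.0034710425009414
funnel tip [([0.4496, 0.2876, 0.0096], 0.92)]
funnel box [([0.4507, 0.2833, 0.0591], 0.59), ([0.4427, 0.1026, 0.0042], 0.41)]
drain_peg tip [([0.4429, 0.2867, -0.0052], 0.79)]
drain_peg box [([0.461, 0.2704, 0.0101], 0.82)]
screen_dish tip [([0.4421, 0.0974, 0.001], 0.76)]
screen_dish box [([0.4446, 0.101, 0.0028], 0.56)]
stem_block tip [([0.4614, -0.0822, 0.001], 0.56)]
stem_block box [([0.4661, -0.0778, 0.044], 0.8)]
support_screen tip [([0.6134, -0.0529, 0.0943], 0.58)]
support_screen box [([0.6159, -0.0483, 0.1104], 0.69)]
filter_base tip []
filter_base box [([0.6169, -0.0212, 0.0949], 0.81)]
to stack [103.  145.9 131.7]
```

View pics/w8.png

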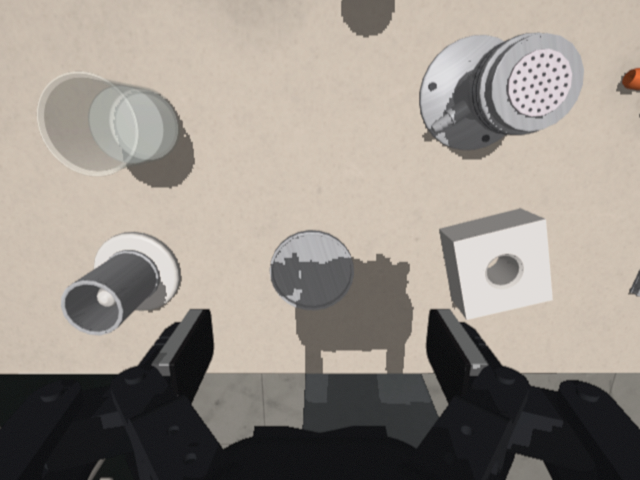

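Picture 10 shows the funnel standing over the peg with the peg tip visible inside at (105,297) and the beaker untouched. The dish centre is at (312,269), the hole at (504,270) and the screen plate at (541,82).

```bash
python3 - <<'E'
from h import *
for n,u,v,z in [("dish",312,269.5,.009),("hole",504,270,.045),("plate",541,82,.114)]:
    print(n,ray_at_z("wrist",u,v,z).round(4))
E
```

```text
dish [0.4464 0.0999 0.009 ]
hole [ 0.461 -0.084  0.045]
plate [ 0.6202 -0.0504  0.114 ]
```

Request:
{"op": "play_rows", "data": {"increments": [{"offset":[23,33,8],"twist":0,"grip":1},{"offset":[46,66,16],"twist":0,"grip":1},{"offset":[69,99,24],"twist":0,"grip":1},{"offset":[90,127,32],"twist":0,"grip":1},{"offset":[103,145,45],"twist":0,"grip":1}]}}

```text
time: 19.25
tool_pos: [0.6217, -0.056, 0.3595]
tool_rot: [0.001, 1.0, -0.001, 0.001]
contact_force: [0.7, -0.2, -0.3]
gripper_width: 1.004
```

Request:
{"op": "play_rows", "data": {"increments": [{"offset":[0,0,15],"twist":0,"grip":1},{"offset":[0,0,40],"twist":0,"grip":1},{"offset":[0,0,60],"twist":0,"grip":1},{"offset":[0,0,60],"twist":0,"grip":1},{"offset":[0,0,60],"twist":0,"grip":1}]}}

```text
time: 19.67
tool_pos: [0.6196, -0.0532, 0.2972]
tool_rot: [-0.0, 1.0, -0.0, -0.002]
contact_force: [-0.4, 0.3, 1.7]
gripper_width: 0.998
```

```bash
python3 - <<'E'
from h import *
print("to stack", to_tool([.620,-.0537,.272]).round(1), manip.state()["tool_pos"])
f=manip.grab_frame("wrist"); cv2.imwrite("pics/w9.png",f)
for n,u,v in []: pass
f=manip.grab_frame("side"); cv2.imwrite("pics/side9.png",f)
E
```

```text
to stack [ 0.5  0.5 25.2] [ 0.61958325 -0.0532313   0.29722834]
```

Request:
{"op": "play_rows", "data": {"increments": [{"offset":[0.5,0.5,10],"twist":0,"grip":0.9},{"offset":[0.5,0.5,20],"twist":0,"grip":0.8},{"offset":[0.5,0.5,25],"twist":0,"grip":0.8},{"offset":[0.5,0.5,25],"twist":0,"grip":0.8},{"offset":[0.5,0.5,25],"twist":0,"grip":0.8}]}}

```text
time: 20.18
tool_pos: [0.6203, -0.0539, 0.2728]
tool_rot: [-0.0, 1.0, -0.0, -0.001]
contact_force: [0.2, 0.7, 0.3]
gripper_width: 0.8
```

```bash
python3 - <<'E'
from h import *
s=manip.state(); print(s["tool_pos"],s["contact_force"],s["gripper_width"])
f=manip.grab_frame("wrist"); cv2.imwrite("pics/w10.png",f)
g=manip.grab_frame("side"); a=cv2.resize(g[200:320,300:430],(400,369),interpolation=cv2.INTER_CUBIC); b=f[180:480,120:520]
o=np.zeros((369,800,3),np.uint8); o[:,:400]=a; o[:300,400:]=b; cv2.imwrite("pics/c10.png",o)
E
```

```text
[ 0.62025092 -0.05386882  0.27282727] [0.19334122 0.6718831  0.28092077] 0.8004896210217143
```

View pics/c10.png

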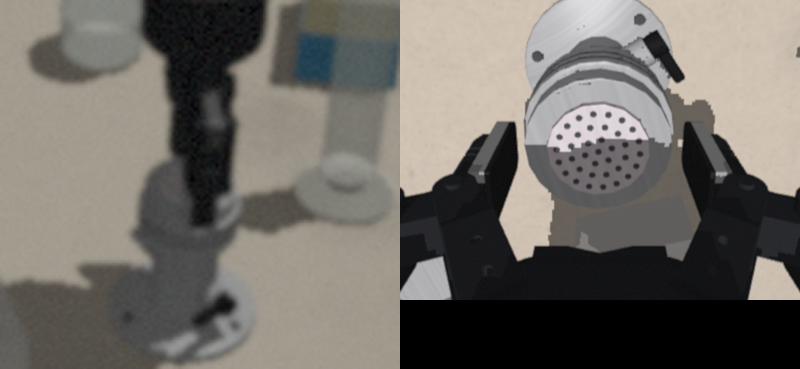

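Picture 11 shows the jaws straddling the screen, centred, with the near fingertip at side px (365,273). I'm checking the tip height from that pixel.

```bash
python3 - <<'E'
from h import *
c=manip.get_calibration("side"); T=np.array(c["T"])
for v in (271,273,275):
    d=T[:3,:3]@np.array([(365.6-c["cx"])/c["fx"],(v-c["cy"])/c["fy"],1]); o=T[:3,3]
    print(v,[(o+d*((y-o[1])/d[1])).round(4).tolist() for y in (-.093,-.1,-.107)])
E
```

```text
271 [[0.6217, -0.093, 0.1163], [0.6204, -0.1, 0.1223], [0.6191, -0.107, 0.1282]]
273 [[0.622, -0.093, 0.1113], [0.6207, -0.1, 0.1173], [0.6194, -0.107, 0.1233]]
275 [[0.6223, -0.093, 0.1062], [0.621, -0.1, 0.1123], [0.6197, -0.107, 0.1183]]
```

Request:
{"op": "play_rows", "data": {"increments": [{"offset":[0,0,2],"twist":0,"grip":0.8},{"offset":[0,0,2],"twist":0,"grip":0.7},{"offset":[0,0,2],"twist":0,"grip":0.5},{"offset":[0,0,2],"twist":0,"grip":0.5},{"offset":[0,0,2],"twist":0,"grip":0.5}]}}

```text
time: 20.7
tool_pos: [0.6209, -0.054, 0.2726]
tool_rot: [0.0, 1.0, -0.0, 0.001]
contact_force: [-0.6, 0.5, 4.6]
gripper_width: 0.671
```

Request:
{"op": "play_rows", "data": {"increments": [{"offset":[0,0,0],"twist":0,"grip":0.5},{"offset":[0,0,-2],"twist":0,"grip":0.5},{"offset":[0,0,-5],"twist":0,"grip":0.5},{"offset":[0,0,-12],"twist":0,"grip":0.5},{"offset":[0,0,-30],"twist":0,"grip":0.5}]}}

```text
time: 21.12
tool_pos: [0.6192, -0.0537, 0.2984]
tool_rot: [-0.001, 1.0, -0.0, -0.004]
contact_force: [0.2, 0.3, -2.2]
gripper_width: 0.669
```

```bash
python3 look.py w11 support_screen filter_base; python3 - <<'E'
from h import *
f=cv2.imread("pics/w11.png")
g=manip.grab_frame("side"); a=cv2.resize(g[200:320,300:430],(400,369),interpolation=cv2.INTER_CUBIC); b=f[180:480,120:520]
for n in ["support_screen","filter_base"]: print(n,[(world("side",d["xyz"]).round(4).tolist(),round(d["p"],2)) for d in manip.tip_of(n,"side")[:2]])
o=np.zeros((369,800,3),np.uint8); o[:,:400]=a; o[:300,400:]=b; cv2.imwrite("pics/c11.png",o)
E
```

```text
21.1167 [ 0.6192 -0.0537  0.2984] [-0.206  0.132  1.711 -0.     1.306  1.365] 0.669010665662642
support_screen tip [([0.6181, -0.0567, 0.1262], 0.61)]
support_screen box [([0.6227, -0.0573, 0.1439], 0.96)]
filter_base tip []
filter_base box [([0.6431, -0.0499, 0.1005], 0.58)]
support_screen [([0.616, -0.0508, 0.1229], 0.83)]
filter_base [([0.6157, -0.0516, 0.0751], 0.74), ([0.4555, -0.0864, 0.0006], 0.69)]
```

View pics/c11.png

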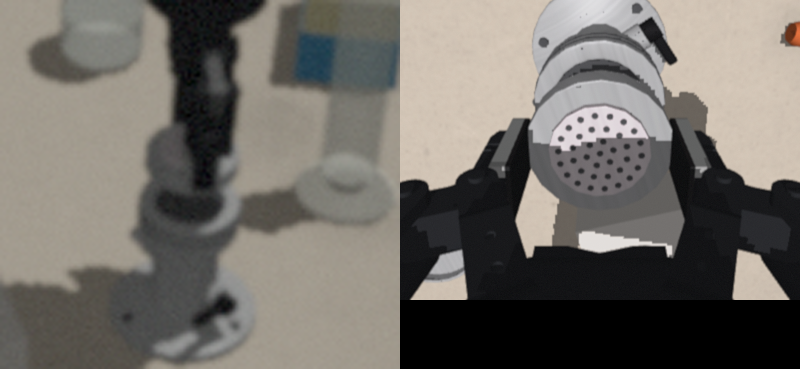

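Picture 12 shows the screen lifted level out of the base, with the base's open mouth below. Carrying it to the dish.

Request:
{"op": "play_rows", "data": {"increments": [{"offset":[-5,-4,-15],"twist":0,"grip":0.5},{"offset":[-22,-19,-25],"twist":0,"grip":0.5},{"offset":[-46,-40,-30],"twist":0,"grip":0.5},{"offset":[-70,-60,-30],"twist":0,"grip":0.5},{"offset":[-94,-81,-25],"twist":0,"grip":0.5}]}}

```text
time: 21.93
tool_pos: [0.5259, 0.0275, 0.3275]
tool_rot: [0.0, 1.0, -0.001, 0.001]
contact_force: [-0.2, -0.2, -1.3]
gripper_width: 0.666
```

Request:
{"op": "play_rows", "data": {"increments": [{"offset":[-24,-21,5],"twist":0,"grip":0.5},{"offset":[-48,-42,15],"twist":0,"grip":0.5},{"offset":[-68,-59,30],"twist":0,"grip":0.5},{"offset":[-81,-70,55],"twist":0,"grip":0.5},{"offset":[-82,-71,80],"twist":0,"grip":0.5}]}}

```text
time: 22.35
tool_pos: [0.4424, 0.0997, 0.2457]
tool_rot: [-0.0, 1.0, 0.001, 0.0]
contact_force: [1.0, -0.5, -1.9]
gripper_width: 0.666
```

Request:
{"op": "play_rows", "data": {"increments": [{"offset":[0,0,15],"twist":0,"grip":0.5},{"offset":[0,0,25],"twist":0,"grip":0.5},{"offset":[0,0,30],"twist":0,"grip":0.5},{"offset":[0,0,30],"twist":0,"grip":0.5},{"offset":[0,0,30],"twist":0,"grip":0.5}]}}

```text
time: 22.77
tool_pos: [0.4451, 0.0979, 0.2172]
tool_rot: [-0.0, 1.0, -0.0, 0.0]
contact_force: [0.5, 0.5, -1.2]
gripper_width: 0.672
```

```bash
python3 look.py w12 support_screen screen_dish; python3 - <<'E'
from h import *
f=cv2.imread("pics/w12.png")
im={}
for c in ["side","scene"]:
    im[c]=manip.grab_frame(c)
    for n in ["support_screen","screen_dish"]: print(c,n,[(world(c,d["xyz"]).round(4).tolist(),round(d["p"],2)) for d in manip.tip_of(n,c)[:2]])
def crop(c,r):
    u,v=map(int,proj(c,[.4435,.098,.02])); print(c,u-r,v-r); return cv2.resize(im[c][v-r:v+r,u-r:u+r],(400,400),interpolation=cv2.INTER_CUBIC)
cv2.imwrite("pics/c12.png",np.hstack([crop("side",60),crop("scene",70)]))
E
```

```text
22.7667 [0.4451 0.0979 0.2172] [ 0.053 -0.162  2.151  0.     1.151  1.624] 0.6717026943785611
support_screen tip [([0.4425, 0.0977, 0.0398], 0.81)]
support_screen box [([0.4456, 0.0943, 0.0556], 0.59)]
screen_dish tip []
screen_dish box []
side support_screen [([0.5916, 0.2595, 0.0041], 0.5), ([0.4443, 0.1001, 0.0405], 0.47)]
side screen_dish [([0.4416, 0.0976, 0.0002], 0.75)]
scene support_screen [([0.444, 0.0958, 0.0407], 0.75)]
scene screen_dish [([0.4401, 0.0986, -0.0027], 0.63)]
side 212 191
scene 234 241
```

View pics/c12.png

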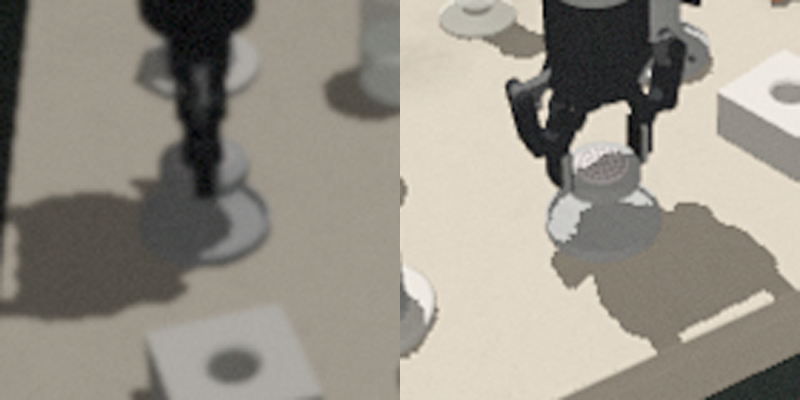

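Picture 13 shows the screen level about 40 mm above the dish and centred to about 2 mm. Lowering.

Request:
{"op": "play_rows", "data": {"increments": [{"offset":[-2,0,10],"twist":0,"grip":0.5},{"offset":[-2,0,22],"twist":0,"grip":0.5},{"offset":[-2,0,31],"twist":0,"grip":0.5},{"offset":[-2,0,33],"twist":0,"grip":0.5},{"offset":[-2,0,33],"twist":0,"grip":0.5}]}}

```text
time: 23.73
tool_pos: [0.442, 0.098, 0.1825]
tool_rot: [0.0, 1.0, -0.0, -0.001]
contact_force: [-0.9, 0.6, -0.6]
gripper_width: 0.666
```

Request:
{"op": "play_rows", "data": {"increments": [{"offset":[0,0,0.5],"twist":0,"grip":0.5},{"offset":[0,0,1],"twist":0,"grip":0.5},{"offset":[0,0,1],"twist":0,"grip":0.5}]}}

```text
time: 23.98
tool_pos: [0.4428, 0.0981, 0.1829]
tool_rot: [-0.0, 1.0, -0.0, 0.0]
contact_force: [0.2, -0.6, -1.7]
gripper_width: 0.667
```

Request:
{"op": "play_rows", "data": {"increments": [{"offset":[0,0,0.5],"twist":0,"grip":0.5},{"offset":[0,0,1],"twist":0,"grip":0.5},{"offset":[0,0,1],"twist":0,"grip":0.5}]}}

```text
time: 24.23
tool_pos: [0.4426, 0.098, 0.1817]
tool_rot: [0.0, 1.0, -0.0, 0.0]
contact_force: [-0.6, 0.1, -0.7]
gripper_width: 0.669
```

Request:
{"op": "play_rows", "data": {"increments": [{"offset":[0,0,0.5],"twist":0,"grip":0.5},{"offset":[0,0,1],"twist":0,"grip":0.5},{"offset":[0,0,1],"twist":0,"grip":0.5}]}}

```text
time: 24.48
tool_pos: [0.4428, 0.0981, 0.1816]
tool_rot: [0.0, 1.0, -0.0, -0.0]
contact_force: [-4.0, -0.8, 7.0]
gripper_width: 0.669
```

The +7 N contact came at z ≈ 0.181, exactly the expected home height. Releasing and going for the base.

Request:
{"op": "play_rows", "data": {"increments": [{"offset":[0,0,-1],"twist":0,"grip":0.75},{"offset":[0,0,-1],"twist":0,"grip":0.9},{"offset":[0,0,-1],"twist":0,"grip":1},{"offset":[0,0,-5],"twist":0,"grip":1},{"offset":[0,0,-20],"twist":0,"grip":1}]}}

```text
time: 24.9
tool_pos: [0.4413, 0.098, 0.1987]
tool_rot: [0.0, 1.0, -0.0, -0.003]
contact_force: [-0.9, 0.4, 0.4]
gripper_width: 1.0
```

Request:
{"op": "play_rows", "data": {"increments": [{"offset":[0,0,-35],"twist":0,"grip":1},{"offset":[0,0,-70],"twist":0,"grip":1},{"offset":[15,13,-100],"twist":0,"grip":1},{"offset":[35,30,-120],"twist":0,"grip":1},{"offset":[60,51,-135],"twist":0,"grip":1}]}}

```text
time: 25.32
tool_pos: [0.503, 0.0471, 0.3391]
tool_rot: [-0.0, 1.0, 0.001, 0.002]
contact_force: [1.2, 0.1, 0.2]
gripper_width: 1.004
```

Request:
{"op": "play_rows", "data": {"increments": [{"offset":[24,20,0],"twist":0,"grip":1},{"offset":[48,41,0],"twist":0,"grip":1},{"offset":[72,62,0],"twist":0,"grip":1},{"offset":[96,82,0],"twist":0,"grip":1},{"offset":[116,100,10],"twist":0,"grip":1}]}}

```text
time: 25.73
tool_pos: [0.6206, -0.0545, 0.328]
tool_rot: [0.001, 1.0, -0.0, 0.002]
contact_force: [0.2, -0.0, 1.0]
gripper_width: 1.006
```

Request:
{"op": "play_rows", "data": {"increments": [{"offset":[1,0.5,15],"twist":0,"grip":1},{"offset":[1,0.5,30],"twist":0,"grip":1},{"offset":[1,0.5,35],"twist":0,"grip":1},{"offset":[1,0.5,35],"twist":0,"grip":1}]}}

```text
time: 26.07
tool_pos: [0.6184, -0.053, 0.2879]
tool_rot: [-0.001, 1.0, -0.0, -0.003]
contact_force: [0.4, 1.7, 0.8]
gripper_width: 1.001
```

```bash
python3 look.py w14 filter_base support_screen stem_block; python3 - <<'E'
from h import *
print("to", to_tool([.620,-.0537,.246]).round(1))
E
```

```text
26.0667 [ 0.6184 -0.053   0.2879] [-0.205  0.14   1.721  0.     1.286  1.365] 1.0012347066942209
filter_base tip [([0.6219, -0.0517, 0.0777], 0.6)]
filter_base box [([0.6271, -0.0511, 0.098], 0.94)]
support_screen tip []
support_screen box [([0.4258, 0.1072, 0.023], 0.51)]
stem_block tip [([0.4636, -0.083, 0.0003], 0.93)]
stem_block box [([0.4996, -0.0824, 0.0384], 0.59)]
to [ 0.2  0.4 45.8]
```

View pics/w14.png

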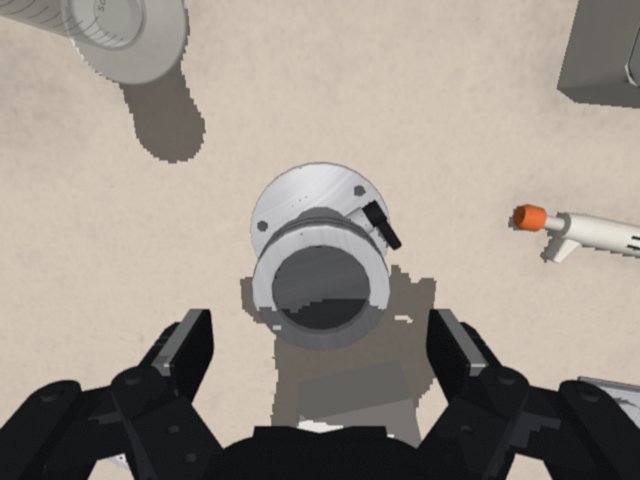

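Picture 14 shows the base alone on the stand, centred between the jaws at px (320,285). Descending and gripping.

Request:
{"op": "play_rows", "data": {"increments": [{"offset":[0,0,15],"twist":0,"grip":1},{"offset":[0,0,30],"twist":0,"grip":1},{"offset":[0,0,42],"twist":0,"grip":1},{"offset":[0,0,46],"twist":0,"grip":1},{"offset":[0,0,46],"twist":0,"grip":1}]}}

```text
time: 26.83
tool_pos: [0.6189, -0.0533, 0.2431]
tool_rot: [-0.0, 1.0, -0.0, -0.001]
contact_force: [0.3, -0.2, 0.4]
gripper_width: 1.001
```

Request:
{"op": "play_rows", "data": {"increments": [{"offset":[0,0,0],"twist":0,"grip":0.9},{"offset":[0,0,0],"twist":0,"grip":0.75},{"offset":[0,0,0],"twist":0,"grip":0.6},{"offset":[0,0,0],"twist":0,"grip":0.6},{"offset":[0,0,0],"twist":0,"grip":0.6}]}}

```text
time: 27.25
tool_pos: [0.6203, -0.0536, 0.2465]
tool_rot: [0.0, 1.0, -0.0, 0.002]
contact_force: [-0.2, -0.5, 6.2]
gripper_width: 0.759
```

Request:
{"op": "play_rows", "data": {"increments": [{"offset":[0,0,0],"twist":0,"grip":0.6},{"offset":[0,0,-4],"twist":0,"grip":0.6},{"offset":[0,0,-15],"twist":0,"grip":0.6},{"offset":[0,0,-35],"twist":0,"grip":0.6},{"offset":[0,0,-60],"twist":0,"grip":0.6}]}}

```text
time: 27.67
tool_pos: [0.6184, -0.0533, 0.3026]
tool_rot: [-0.001, 1.0, -0.0, -0.003]
contact_force: [0.1, 1.2, -2.4]
gripper_width: 0.755
```

```bash
python3 look.py w15 filter_base stem_block; python3 - <<'E'
from h import *
f=manip.grab_frame("side")
for n in ["filter_base"]: print(n,[(world("side",d["xyz"]).round(4).tolist(),round(d["p"],2)) for d in manip.tip_of(n,"side")[:2]])
print("to hole", to_tool([.461,-.0866,.306]).round(1))
E
```

```text
27.6667 [ 0.6184 -0.0533  0.3026] [-0.206  0.126  1.711 -0.     1.311  1.365] 0.7549960998024373
filter_base tip [([0.6257, -0.0512, 0.1375], 0.76)]
filter_base box [([0.6268, -0.0495, 0.1559], 0.62)]
stem_block tip [([0.4632, -0.0868, 0.0027], 0.92)]
stem_block box [([0.4807, -0.0998, 0.0436], 0.76)]
filter_base [([0.6177, -0.0518, 0.1336], 0.64)]
to hole [-157.7   33.3   -3.2]
```

Request:
{"op": "play_rows", "data": {"increments": [{"offset":[-10,2,0],"twist":0,"grip":0.6},{"offset":[-40,8,0],"twist":0,"grip":0.6},{"offset":[-75,16,0],"twist":0,"grip":0.6},{"offset":[-110,23,0],"twist":0,"grip":0.6},{"offset":[-140,30,0],"twist":0,"grip":0.6}]}}

```text
time: 28.43
tool_pos: [0.4768, -0.0833, 0.3027]
tool_rot: [-0.0, 1.0, 0.0, -0.002]
contact_force: [-1.2, 0.2, -3.5]
gripper_width: 0.758
```

Request:
{"op": "play_rows", "data": {"increments": [{"offset":[-17,3,5],"twist":0,"grip":0.6},{"offset":[-17,3,20],"twist":0,"grip":0.6},{"offset":[-17,3,33],"twist":0,"grip":0.6},{"offset":[-17,3,36],"twist":0,"grip":0.6},{"offset":[-17,3,36],"twist":0,"grip":0.6}]}}

```text
time: 28.85
tool_pos: [0.4612, -0.0862, 0.2666]
tool_rot: [-0.001, 1.0, -0.0, -0.002]
contact_force: [0.3, 0.3, -2.8]
gripper_width: 0.76
```

```bash
python3 look.py w16 filter_base stem_block; python3 - <<'E'
from h import *
im={}
for c in ["side","scene"]:
    im[c]=manip.grab_frame(c)
    for n in ["filter_base","stem_block"]: print(c,n,[(world(c,d["xyz"]).round(4).tolist(),round(d["p"],2)) for d in manip.tip_of(n,c)[:2]])
def crop(c,r):
    u,v=map(int,proj(c,[.461,-.0866,.06])); print(c,u-r,v-r); return cv2.resize(im[c][v-r:v+r,u-r:u+r],(400,400),interpolation=cv2.INTER_CUBIC)
cv2.imwrite("pics/c16.png",np.hstack([crop("side",50),crop("scene",60)]))
E
```

```text
28.85 [ 0.4612 -0.0862  0.2666] [-0.343 -0.2    2.092 -0.     1.254  1.228] 0.7598724390802961
filter_base tip [([0.4621, -0.085, 0.0956], 0.77), ([0.4607, -0.0831, -0.0017], 0.33)]
filter_base box [([0.4666, -0.0823, 0.1153], 0.82)]
stem_block tip [([0.463, -0.0841, 0.0005], 0.84)]
stem_block box [([0.4912, -0.0856, 0.0467], 0.59)]
side filter_base [([0.461, -0.0828, 0.1013], 0.83)]
side stem_block [([0.4547, -0.0854, 0.0], 0.68)]
scene filter_base [([0.4622, -0.0866, 0.0984], 0.54)]
scene stem_block [([0.4594, -0.0917, 0.0017], 0.85)]
side 231 243
scene 309 207
```

View pics/c16.png

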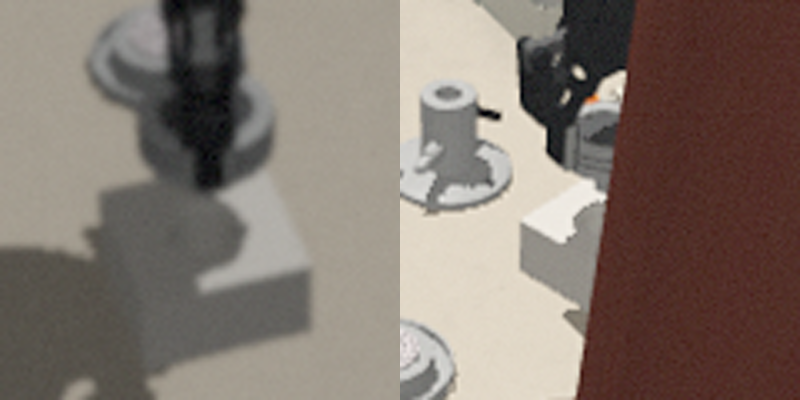

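Picture 15 shows the base upright over the block, and the networks put its stem within about 3 mm of the hole (±8 mm clearance). The screen sits flat in the dish. Lowering in checked steps.

Request:
{"op": "play_rows", "data": {"increments": [{"offset":[0,0,8],"twist":0,"grip":0.6},{"offset":[0,0,16],"twist":0,"grip":0.6},{"offset":[0,0,24],"twist":0,"grip":0.6},{"offset":[0,0,30],"twist":0,"grip":0.6},{"offset":[0,0,30],"twist":0,"grip":0.6}]}}

```text
time: 29.82
tool_pos: [0.4616, -0.0861, 0.2362]
tool_rot: [-0.001, 1.0, -0.0, -0.002]
contact_force: [-1.0, -0.7, -2.6]
gripper_width: 0.76
```

Request:
{"op": "play_rows", "data": {"increments": [{"offset":[0,0,7],"twist":0,"grip":0.6},{"offset":[0,0,14],"twist":0,"grip":0.6},{"offset":[0,0,18],"twist":0,"grip":0.6},{"offset":[0,0,18],"twist":0,"grip":0.6}]}}

```text
time: 30.15
tool_pos: [0.462, -0.0863, 0.2193]
tool_rot: [-0.0, 1.0, -0.0, -0.001]
contact_force: [-0.4, 0.4, -2.1]
gripper_width: 0.759
```

Request:
{"op": "play_rows", "data": {"increments": [{"offset":[0,0,0.5],"twist":0,"grip":0.6},{"offset":[0,0,1],"twist":0,"grip":0.6},{"offset":[0,0,1],"twist":0,"grip":0.6}]}}

```text
time: 30.4
tool_pos: [0.4627, -0.0865, 0.2199]
tool_rot: [0.0, 1.0, -0.0, 0.0]
contact_force: [0.0, 0.1, -2.2]
gripper_width: 0.763
```

Request:
{"op": "play_rows", "data": {"increments": [{"offset":[0,0,0.5],"twist":0,"grip":0.6},{"offset":[0,0,1],"twist":0,"grip":0.6},{"offset":[0,0,1],"twist":0,"grip":0.6}]}}

```text
time: 30.65
tool_pos: [0.4625, -0.0865, 0.2187]
tool_rot: [0.0, 1.0, -0.0, 0.0]
contact_force: [-0.6, -0.2, -2.8]
gripper_width: 0.761
```

Request:
{"op": "play_rows", "data": {"increments": [{"offset":[0,0,0.5],"twist":0,"grip":0.6},{"offset":[0,0,1],"twist":0,"grip":0.6},{"offset":[0,0,1],"twist":0,"grip":0.6}]}}

```text
time: 30.9
tool_pos: [0.4625, -0.0864, 0.2175]
tool_rot: [-0.0, 1.0, -0.0, -0.0]
contact_force: [-0.3, 0.1, -1.1]
gripper_width: 0.76
```

Request:
{"op": "play_rows", "data": {"increments": [{"offset":[0,0,0.5],"twist":0,"grip":0.6},{"offset":[0,0,1],"twist":0,"grip":0.6},{"offset":[0,0,1],"twist":0,"grip":0.6}]}}

```text
time: 31.15
tool_pos: [0.4625, -0.0864, 0.2166]
tool_rot: [-0.0, 1.0, -0.0, -0.0]
contact_force: [-0.8, -0.5, -2.2]
gripper_width: 0.764
```

Request:
{"op": "play_rows", "data": {"increments": [{"offset":[0,0,0.5],"twist":0,"grip":0.6},{"offset":[0,0,1],"twist":0,"grip":0.6},{"offset":[0,0,1],"twist":0,"grip":0.6}]}}

```text
time: 31.4
tool_pos: [0.4627, -0.0865, 0.2165]
tool_rot: [-0.0, 1.0, -0.0, -0.0]
contact_force: [-3.3, 0.8, 5.0]
gripper_width: 0.757
```

Request:
{"op": "play_rows", "data": {"increments": [{"offset":[0,0,0.5],"twist":0,"grip":0.6},{"offset":[0,0,1],"twist":0,"grip":0.6},{"offset":[0,0,1],"twist":0,"grip":0.6}]}}

```text
time: 31.65
tool_pos: [0.4628, -0.0865, 0.2164]
tool_rot: [-0.0, 1.0, 0.0, -0.001]
contact_force: [-8.3, 2.3, 12.2]
gripper_width: 0.76
```

Contact came at z = 0.2165, exactly 30 mm below the grasp height as it must be. I'm backing off, releasing, retreating and checking everything.

Request:
{"op": "play_rows", "data": {"increments": [{"offset":[0,0,-1.5],"twist":0,"grip":0.76},{"offset":[0,0,-1.5],"twist":0,"grip":0.9},{"offset":[0,0,-1.5],"twist":0,"grip":1},{"offset":[0,0,-5],"twist":0,"grip":1},{"offset":[0,0,-20],"twist":0,"grip":1}]}}

```text
time: 32.07
tool_pos: [0.4614, -0.0861, 0.2325]
tool_rot: [-0.001, 1.0, -0.0, -0.002]
contact_force: [-0.2, 0.4, -0.0]
gripper_width: 1.003
```

Request:
{"op": "play_rows", "data": {"increments": [{"offset":[0,0,-38],"twist":0,"grip":1},{"offset":[0,0,-76],"twist":0,"grip":1},{"offset":[0,0,-114],"twist":0,"grip":1},{"offset":[10,0,-150],"twist":0,"grip":1},{"offset":[30,0,-180],"twist":0,"grip":1}]}}

```text
time: 32.48
tool_pos: [0.492, -0.0864, 0.4182]
tool_rot: [0.001, 1.0, -0.0, 0.002]
contact_force: [0.9, -0.2, 0.5]
gripper_width: 0.999
```

Request:
{"op": "play_rows", "data": {"increments": [{"offset":[15,0,-25],"twist":0,"grip":1},{"offset":[30,0,-50],"twist":0,"grip":1},{"offset":[40,0,-60],"twist":0,"grip":1},{"offset":[40,0,-60],"twist":0,"grip":1},{"offset":[40,0,-60],"twist":0,"grip":1}]}}

```text
time: 32.9
tool_pos: [0.5326, -0.0865, 0.4748]
tool_rot: [0.0, 1.0, 0.0, 0.0]
contact_force: [-0.4, 0.4, -0.1]
gripper_width: 1.0
```

```bash
python3 look.py w17 lid funnel support_screen filter_base stem_block screen_dish drain_peg beaker; python3 - <<'E'
from h import *
f=manip.grab_frame("side")
for n in ["lid","funnel","support_screen","filter_base","beaker"]: print("side",n,[(world("side",d["xyz"]).round(4).tolist(),round(d["p"],2)) for d in manip.tip_of(n,"side")[:2]])
a=cv2.resize(f[160:440,210:390],(386,600),interpolation=cv2.INTER_CUBIC); b=cv2.resize(cv2.imread("pics/w17.png"),(414,310))
o=np.zeros((600,800,3),np.uint8); o[:,:386]=a; o[:310,386:]=b; cv2.imwrite("pics/c17.png",o)
E
```

```text
32.9 [ 0.5326 -0.0865  0.4748] [-0.299 -0.184  1.723 -0.     1.602  1.272] 1.000378036127533
lid tip [([0.4467, -0.3002, 0.0044], 0.64)]
lid box [([0.4523, -0.2965, 0.0156], 0.81)]
funnel tip [([0.4427, 0.2903, 0.0062], 0.83)]
funnel box [([0.4482, 0.267, 0.0319], 0.9), ([0.4523, -0.2966, 0.0121], 0.49)]
support_screen tip [([0.4349, 0.0979, -0.0], 0.67)]
support_screen box [([0.4389, 0.0932, 0.0168], 0.68)]
filter_base tip [([0.4602, -0.0864, 0.0433], 0.93), ([0.6172, -0.0572, 0.0], 0.4)]
filter_base box [([0.4631, -0.0857, 0.0662], 0.7)]
stem_block tip []
stem_block box [([0.4863, -0.0796, 0.0427], 0.58)]
screen_dish tip []
screen_dish box [([0.454, 0.0921, 0.0075], 0.87)]
drain_peg tip [([0.4438, 0.2854, -0.0021], 0.95)]
drain_peg box [([0.4581, 0.2622, 0.0076], 0.6)]
beaker tip [([0.5915, 0.2589, -0.0001], 0.57)]
beaker box [([0.5928, 0.2226, 0.04], 0.75)]
side lid [([0.4524, -0.2957, 0.0042], 0.9), ([0.4386, 0.2904, 0.0012], 0.75)]
side funnel [([0.4422, 0.2887, 0.0085], 0.7)]
side support_screen [([0.4441, 0.0971, 0.0031], 0.84)]
side filter_base [([0.4599, -0.0853, 0.0479], 0.85)]
side beaker [([0.5956, 0.2604, 0.0029], 0.97)]
```

View pics/c17.png

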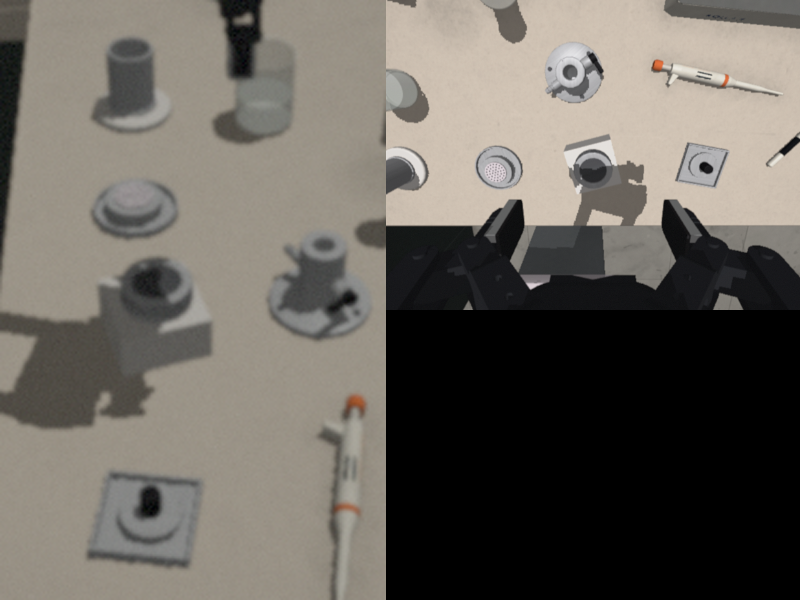

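Picture 16 shows all four parts upright in their places, the stand empty, the beaker unmoved and the gripper clear. Handing in.

```bash
python3 -c "
from plant import manip; print(manip.job_done(), manip.state()['time'])"
```

```text
the job is handed in; nothing more can be done
the job is handed in; nothing more can be done
```

I took the filter holder apart from the top down and handed the job in at about 33 s of the 120 s allowed. The lid is in the square tray, the funnel over the peg, the screen in the round dish and the base in the block with its stem down the hole.

- **Lowering:** I lowered each part in small steps until it touched (5–12 N), within about 2 mm of the height it should sit at, then released it.
- **Last checks:** The side and wrist pictures show all four parts upright in their places, the stand empty and the gripper clear. The beaker still reads about (0.594, 0.259), within the networks' error of where it started. Part heights from the networks agreed with fully home to within about 4 mm.
- **Disagreement:** The last wrist-camera reading put the screen 9 mm off in x, while the side camera and the picture have it centred in the dish.

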